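# Set out the steel katoris on their matching plates

### The arm

A 6-joint arm with a two-finger parallel gripper is mounted at the origin on the work surface. World frame = base frame: x ahead of the robot, y to its left, z up, the work surface at z = 0. Lengths are in m, angles in rad, forces in N, time in s.
With the tool pointing down it reaches from about 0.35 to 0.775 m from the base axis. Payload 7.3 kg.
Tool frame: the origin (TCP) lies on the centre line of the jaws, within the pads' length; the fingertips stand 17 mm ahead of it and the grasp point (between the pads) lies 2 mm behind it (robot.tcp_to_tips is the distance from the TCP to the fingertips, in m); z points along the fingers, y is the line along which they close (so a half turn about z gives the same grasp; the last joint's range is limited). The gripper opens to 92 mm and grips with 3 to 60 N. Pads are 19 mm wide; open, the fingers measure 130 mm over their backs; the gripper's body (75 mm by 190 mm) begins 47 mm behind the grasp point.
Start: joints at [-1.49, 0.342, 1.524, -0, 1.275, -0.146], TCP at [0.118, -0.512, 0.221] pointing down, gripper open.
Joint ranges: [-2.53, 2.53], [-0.77, 2.02], [0.04, 2.7], [-1, 4.14], [0.28, 2.66], [-3.11, 3.11]. Speed limits (rad/s): [2.57, 2.57, 3.14, 3.14, 3.14, 3.14].

### API

Orientations are given as [roll, pitch, yaw] about the fixed x, y, z axes, in that order (R = Rz(yaw) Ry(pitch) Rx(roll)).
In Python, from cell import robot gives the robot as it stands. The module is installed in compiled form; this text tells all that it offers.
- The arm moves only by the tool carry_out, never from a script. Its argument "commands" is a list of rows, each a list of 3 entries, a list of its own where there are three numbers: the shift along the tool's x, y, z in m, then the turn about the tool's z in rad, then the opening, from 0 (shut) to 1 (fully open). In form: [[[dx, dy, dz], yaw, claw], ...]. A call has 1 to 20 rows; each row shifts and turns the commanded pose from where the row before left it, along the tool's axes as they then stand; what a row does not reach is not made up. A row lasts 1/8 s, in which the tool goes at most 62.5 mm and 10.7 degrees, less where a joint would pass 70% of its speed; a pose out of reach is approached as far as the arm can. A call is refused whole if a number of a shift passes 0.0625 or a number of a turn 0.188, either way. A call with a gripper value outside its range is refused whole. The fingers move at their own pace and stop on an object; "newtons" is the grip in N (left out, the last holds). Time passes only in rows, so rows that do not move let the fingers close. It gives the time, the measured TCP pose, the force, the opening and the grip force at its end, in the units of the state.
- robot.observe(): the state, without advancing time (a new reading comes with each control period).
- robot.read_camera(name): name is "side" or "top" or "wrist"; returns a dict with "pixels" (480x640x3 uint8, red, green, blue), "fx", "fy", "cx", "cy" (pixels), "view" (4x4, takes a point from world to camera coordinates); the wrist camera has in their place "T_tool_cam" (4x4, takes a point from camera to tool coordinates, whose origin is the TCP and whose axes are the flange's). Camera axes: x right, y up, looking along -z (the intrinsics and any distortion apply to the point x, -y, -z); pixel columns grow to the right and rows downward; lengths in m; the calibration is good to about 2 mm. A picture is of the moment at which its call begins: read the wrist's pose just before it. There is no depth.
- robot.hand_in(): hands the job in; it is judged then, once.
Trained networks look in a picture, given as the dict that the camera call returned (one of the last four; its "shot" number tells which), for a name from the list of things; names that differ only in an ending like _2 or _b are one class to them, and where a whole thing is asked for, a point or a joint stands for the part that bears it (a point fixed in the world has none). Each returns a list of dicts, best first, with "p" (0 to 1); they miss things now and then, are a little off and sometimes report something else, mostly with a low value. They report only what shows in the picture. A call takes as long as a camera call. They do not tell look-alikes from the thing itself.
- robot.find_in(picture, name): "at" ([column, row] in pixels, amid what is visible of it).
- robot.tip_of(picture, name): "at" ([column, row] in pixels: a listed point, or the origin of a listed thing).
The state is a dict: "time": time; "qpos": joint angles; "qvel": joint speeds; "joint_efforts": joint torques, N m; "tool_pos": TCP position; "tool_rot": TCP orientation; "contact_force": force on the tool from outside, world axes, zero at the start; "torque": the same for the moment, N m; "opening": finger opening in m; "grip_force": force on a finger pad.
Only numpy, scipy, OpenCV 4.12 (cv2) and the standard library are available. Lean on these libraries where they do the work, as an engineer would, in place of code of your own. Each camera call takes 0.05 s, during which the arm holds its last target. There are 200 camera calls.

### The job

Take the three open steel katoris out of the half-open drawer and set each one upright in the middle of the steel plate of its own size: the small katori on the small plate, the medium one on the medium plate and the large one on the large plate. Set them down, do not drop them, and leave the coffee filter, the tall tumbler and the masala dabba standing where they are in the drawer.

Things in the scene. Friction and masses are not known exactly. Their poses are not given: they have to be found in the camera images.
- katori_small_mid (a point): the small katori: open round plain-steel bowl, loose, standing upright in the drawer; outer diameter 40 mm over its upper three quarters (narrower at the foot), height 32 mm, wall 2 mm. The point is on its axis half-way up (16 mm above its underside); z points up through the mouth.
- katori_medium_mid (a point): the medium katori: open round plain-steel bowl, loose, standing upright in the drawer; outer diameter 53 mm over its upper three quarters (narrower at the foot), height 38 mm, wall 2 mm. The point is on its axis half-way up (19 mm above its underside); z points up through the mouth.
- katori_large_mid (a point): the large katori: open round plain-steel bowl, loose, standing upright in the drawer; outer diameter 66 mm over its upper three quarters (narrower at the foot), height 44 mm, wall 2 mm. The point is on its axis half-way up (22 mm above its underside); z points up through the mouth.
- plate_small: the small plate: flat round plain-steel plate fixed on the counter to the right of the drawer, outer diameter 80 mm, floor 3 mm thick, low rim whose top is 7 mm above the counter. Origin at the centre of its underside; z up.
- plate_medium: the medium plate: flat round plain-steel plate fixed on the counter to the right of the drawer, outer diameter 104 mm, floor 3 mm thick, low rim whose top is 7 mm above the counter. Origin at the centre of its underside; z up.
- plate_large: the large plate: flat round plain-steel plate fixed on the counter to the right of the drawer, outer diameter 128 mm, floor 3 mm thick, low rim whose top is 7 mm above the counter. Origin at the centre of its underside; z up.
- filter_mid (a point): steel coffee filter, a bystander in the drawer: closed cylinder 50 to 60 mm in diameter, 75 mm tall with its small black knob, point on its axis half-way up. It stands in the drawer, a shallow aluminium tray lined with thin cork (inside floor 4 mm above the counter, walls 34 mm high, front panel 42 mm, inside about 440 by 430 mm).
- tumbler_mid (a point): steel tumbler, a bystander in the drawer: open cup, clearly taller than any katori: 70 mm tall, 44 mm wide at the foot and 60 mm at the flared rim; point on its axis half-way up.
- dabba_mid (a point): masala dabba, a bystander at the back left of the drawer: closed round steel box, 130 mm in diameter, 64 mm tall with its small knob; point on its axis half-way up.
There are look-alikes about, which are no part of the job. What is shaped like the part that bears katori_small_mid but pink is not meant.

How it is judged:
At the end, for the whole second after the job is handed in: Each katori stands upright (within 0.12 rad) and at rest on the floor of the plate of its own size, its axis within 12 mm of the plate's centre and its height within 4 mm of resting there, released by the fingers (horizontal distance between katori_small_mid and plate_small below 0.012 m and z of katori_small_mid in the frame of plate_small between 0.015 and 0.023 m and angle between each of katori_small_mid, katori_medium_mid, katori_large_mid's own z axis and vertical below 0.12 rad and linear speed of each of katori_small, katori_medium, katori_large below 0.02 m/s and angular speed of each of katori_small, katori_medium, katori_large below 0.2 rad/s and contact force between the fingers and katori_small below 0.05 N and horizontal distance between katori_medium_mid and plate_medium below 0.012 m and z of katori_medium_mid in the frame of plate_medium between 0.018 and 0.026 m and contact force between the fingers and katori_medium below 0.05 N and horizontal distance between katori_large_mid and plate_large below 0.012 m and z of katori_large_mid in the frame of plate_large between 0.021 and 0.029 m and contact force between the fingers and katori_large below 0.05 N); the robot touches nothing.
It fails at once if a katori is dropped or thrown (moving faster than 0.6 m/s while not held) ((contact force between the fingers and katori_small below 0.02 N and linear speed of katori_small above 0.6 m/s) or (contact force between the fingers and katori_medium below 0.02 N and linear speed of katori_medium above 0.6 m/s) or (contact force between the fingers and katori_large below 0.02 N and linear speed of katori_large above 0.6 m/s)).
It fails at once if the coffee filter is moved by more than 20 mm or tipped by more than 0.5 rad (distance of filter_mid from where it was at the start of the episode above 0.02 m or angle between filter_mid's own z axis and vertical above 0.5 rad).
It fails at once if the tumbler is moved by more than 20 mm or tipped by more than 0.5 rad (distance of tumbler_mid from where it was at the start of the episode above 0.02 m or angle between tumbler_mid's own z axis and vertical above 0.5 rad).
It fails at once if the masala dabba is moved by more than 20 mm or tipped by more than 0.5 rad (distance of dabba_mid from where it was at the start of the episode above 0.02 m or angle between dabba_mid's own z axis and vertical above 0.5 rad).
It also fails if it takes over 96 s, if anything falls off the work surface, if the arm or the gripper's body presses on something with over 40 N, if the wrist force passes 120 N, or if a joint passes its speed limit or range.

## Working session

There is one attempt and no reset: what is moved stays moved. The work goes in short steps, Python scripts to look and compute and a tool call to move; the robot and the scene stay as the last step left them, time stands still between calls to the robot, and variables do not carry over. Pictures are saved under pics/ and viewed, at most 14 in all, crops included, and the job is handed in when it is done.

Besides the shell and the picture viewer there is one more tool, called after "Request:" by a JSON object that holds its "method" and its "body". carry_out: Moves the arm, as the interface text tells. Its arguments: {"type":"object","properties":{"commands":{"type":"array"},"newtons":{"type":"number"}},"required":["commands"]}

```bash
mkdir -p pics; cat > h.py <<'E'
import numpy as np, cv2
from scipy.spatial.transform import Rotation as R
from cell import robot
N=["katori_small_mid","katori_medium_mid","katori_large_mid","plate_small","plate_medium","plate_large","filter_mid","tumbler_mid","dabba_mid"]
def save(p,n): cv2.imwrite("pics/"+n,cv2.cvtColor(p["pixels"],cv2.COLOR_RGB2BGR))
def cam(p,state=None):
    if "view" in p: return np.linalg.inv(np.array(p["view"]))
    T=np.eye(4); T[:3,3]=state["tool_pos"]; T[:3,:3]=R.from_euler("xyz",state["tool_rot"]).as_matrix()
    return T@np.array(p["T_tool_cam"])
def ray(p,M,uv):
    d=M[:3,:3]@np.array([(uv[0]-p["cx"])/p["fx"],-(uv[1]-p["cy"])/p["fy"],-1]); return M[:3,3],d/np.linalg.norm(d)
def atz(p,M,uv,z):
    o,d=ray(p,M,uv); return o+d*(z-o[2])/d[2]
def tri(rs):
    A=sum(np.eye(3)-np.outer(d,d) for o,d in rs); b=sum((np.eye(3)-np.outer(d,d))@o for o,d in rs); return np.linalg.solve(A,b)
def proj(p,M,X):
    c=np.linalg.inv(M)@np.r_[X,1]; return np.array([p["cx"]+p["fx"]*c[0]/-c[2],p["cy"]-p["fy"]*c[1]/-c[2]])
E
python3 - <<'E'
from h import *
np.set_printoptions(precision=3,suppress=True)
s=robot.observe();print(s)
P={c:robot.read_camera(c) for c in("top","side")}
for c,p in P.items():
    save(p,c+"1.png"); print(c,[k for k in p],p["fx"],cam(p))
    for n in N: print(n,[(np.round(r["at"]).tolist(),round(r["p"],2)) for r in robot.tip_of(p,n)[:4]])
E
```

```text
{'time': 0.0, 'qpos': array([-1.49 ,  0.343,  1.525,  0.   ,  1.275, -0.146]), 'qvel': array([ 0.001, -0.001, -0.   ,  0.   ,  0.001, -0.001]), 'joint_efforts': array([  0.   , -43.125, -24.422,   0.072,   0.056,  -0.   ]), 'tool_pos': array([ 0.118, -0.511,  0.221]), 'tool_rot': array([-3.14 , -0.   ,  0.227]), 'contact_force': array([-0.54 , -0.515,  0.787]), 'torque': array([-0.089,  0.051,  0.01 ]), 'grip_force': 0.0, 'opening': 0.09165423815299623}
top ['pixels', 'fx', 'fy', 'cx', 'cy', 'view', 'shot'] 583.7917316190685 [[-0.003  0.993 -0.122  0.323]
 [-1.    -0.004 -0.013  0.006]
 [-0.013  0.122  0.992  1.42 ]
 [ 0.     0.     0.     1.   ]]
katori_small_mid [([283.0, 237.0], 0.67), ([218.0, 346.0], 0.65), ([237.0, 316.0], 0.52), ([265.0, 308.0], 0.49)]
katori_medium_mid [([222.0, 234.0], 0.62)]
katori_large_mid [([281.0, 179.0], 0.94)]
plate_small [([412.0, 185.0], 0.76)]
plate_medium [([370.0, 255.0], 0.94)]
plate_large [([458.0, 256.0], 0.88)]
filter_mid [([220.0, 182.0], 0.69), ([171.0, 141.0], 0.17)]
tumbler_mid [([166.0, 233.0], 0.79), ([366.0, 257.0], 0.51)]
dabba_mid [([172.0, 139.0], 0.75), ([459.0, 258.0], 0.64)]
side ['pixels', 'fx', 'fy', 'cx', 'cy', 'view', 'shot'] 564.5286846361864 [[-0.764  0.292 -0.575 -0.127]
 [-0.645 -0.36   0.674  0.756]
 [-0.01   0.886  0.463  0.579]
 [ 0.     0.     0.     1.   ]]
katori_small_mid [([295.0, 285.0], 0.8), ([354.0, 397.0], 0.78), ([338.0, 365.0], 0.71), ([356.0, 335.0], 0.67)]
katori_medium_mid [([229.0, 322.0], 0.91)]
katori_large_mid [([238.0, 261.0], 0.67)]
plate_small [([343.0, 221.0], 0.77), ([294.0, 288.0], 0.73)]
plate_medium [([370.0, 263.0], 0.88)]
plate_large [([430.0, 224.0], 0.65)]
filter_mid [([190.0, 284.0], 0.8)]
tumbler_mid [([231.0, 321.0], 0.29)]
dabba_mid [([95.0, 302.0], 0.73)]
```

View pics/top1.png

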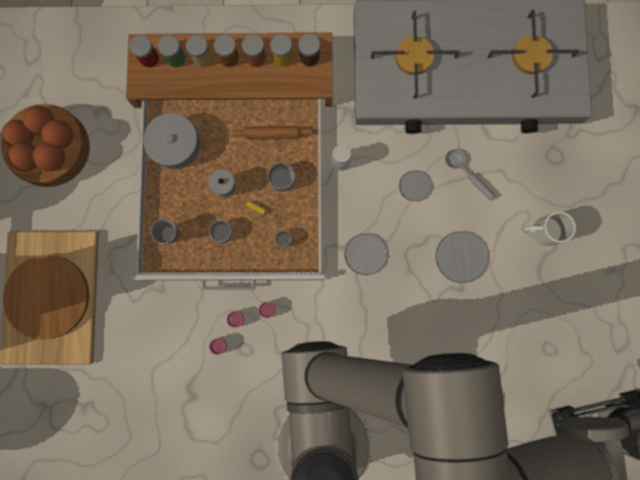

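View pics/side1.png

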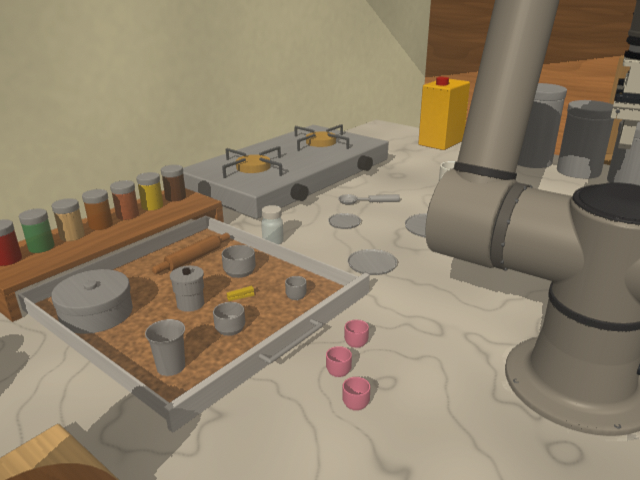

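```bash
python3 - <<'E'
from h import *
np.set_printoptions(precision=3,suppress=True)
P={c:robot.read_camera(c) for c in("top","side")}
T={"ks":[(283,237),(295,285)],"km":[(222,234),(229,322)],"kl":[(281,179),(238,261)],"ps":[(412,185),(343,221)],"pm":[(370,255),(370,263)],"pl":[(458,256),(430,224)],"f":[(220,182),(190,284)],"d":[(172,139),(95,302)],"s2":[(218,346),(354,397)],"s3":[(237,316),(338,365)],"s4":[(265,308),(356,335)]}
for k,(a,b) in T.items():
    X=tri([ray(P[c],cam(P[c]),uv) for c,uv in zip(P,(a,b))])
    print(k,X,[np.round(proj(P[c],cam(P[c]),X)-uv,1) for c,uv in zip(P,(a,b))])
print("tumbler at z.039",atz(P["top"],cam(P["top"]),(166,233),.039))
E
```

```text
ks [0.49  0.095 0.025] [array([0.3, 0.4]), array([-0.6, -0.1])]
km [0.502 0.246 0.017] [array([-0.7, -0.7]), array([1.4, 0.2])]
kl [0.634 0.102 0.028] [array([-0.5, -0.5]), array([0.8, 0.1])]
ps [ 0.621 -0.221  0.003] [array([0.2, 0.3]), array([-0.4, -0. ])]
pm [ 0.455 -0.112 -0.007] [array([-1.5, -2.2]), array([3.1, 0.2])]
pl [ 0.444 -0.327  0.008] [array([0.1, 0.2]), array([-0.2, -0. ])]
f [0.618 0.242 0.048] [array([1.6, 1.6]), array([-3. , -0.5])]
d [0.733 0.367 0.025] [array([1.4, 1.1]), array([-2.5, -0.4])]
s2 [0.233 0.251 0.01 ] [array([-0.3, -0.4]), array([0.9, 0.1])]
s3 [0.301 0.206 0.005] [array([0.4, 0.6]), array([-1.1, -0.1])]
s4 [0.319 0.137 0.014] [array([0.7, 1. ]), array([-1.7, -0.2])]
tumbler at z.039 [0.5   0.375 0.039]
```

The top picture shows the steel bowls in the drawer: large (281,177), medium (222,232) and small (283,238). The tumbler is at (164,232), the filter at (221,183) and the dabba at (171,140). The plates are at (416,185), (366,254) and (462,257).
Four things could be the small katori: the steel bowl at (283,238) and the pink cups at (218,346), (236,319) and (267,310). I take the steel one, since it is plain steel and stands in the drawer. I'll confirm this in a crop.

```bash
python3 - <<'E'
import cv2
a=cv2.imread("pics/side1.png")[210:420,170:390]; cv2.imwrite("pics/crop1.png",cv2.resize(a,None,fx=2.7,fy=2.7,interpolation=2))
E
```

```text
(no output)
```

View pics/crop1.png

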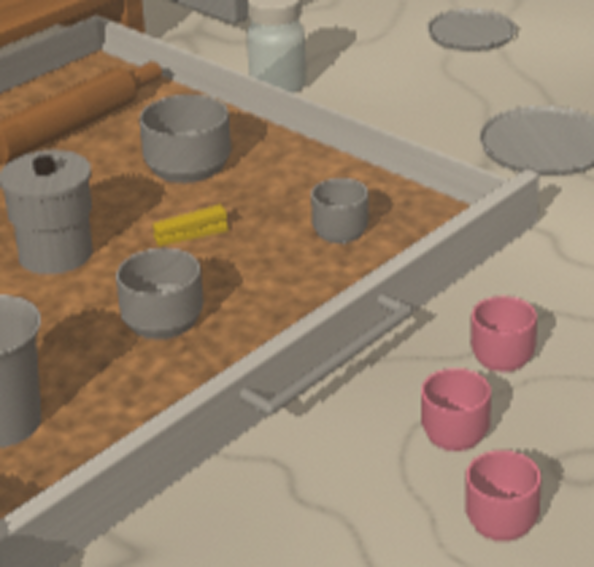

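Request:
{"method": "carry_out", "body": {"commands": [[[0,0,0],0.114,1],[[0,0,0],0.113,1],[[0.055,-0.0485,-0.01],0,1],[[0.055,-0.0485,-0.01],0,1],[[0.055,-0.0485,-0.01],0,1],[[0.055,-0.0485,-0.01],0,1],[[0.055,-0.0485,-0.01],0,1],[[0.055,-0.0485,-0.01],0,1],[[0,0,0],0,1],[[0,0,0],0,1]]}}

```text
time: 2.35
tool_pos: [0.3965, -0.2659, 0.2717]
tool_rot: [3.141, 0.001, 0.001]
contact_force: [-0.1, 0.0, -0.4]
opening: 0.092
grip_force: 0.0
```

The crop shows the plain-steel small katori at crop (340,210) inside the drawer, and three pink cups outside it. The steel one is confirmed as the target. Next is a wrist view of the plates.

```bash
cat > w.py <<'E'
from h import *
import sys
np.set_printoptions(precision=4,suppress=True)
def wrist(name,names):
    s=robot.observe(); p=robot.read_camera("wrist"); save(p,name); M=cam(p,s); np.savez("pics/"+name+".npz",M=M)
    print("cam",M[:3,3],"fwd",-M[:3,2],p["fx"],p["cx"],p["cy"],s["tool_pos"])
    for n in names:
        z={"katori_small_mid":.02,"katori_medium_mid":.023,"katori_large_mid":.026}.get(n,0)
        print(n,[(np.round(r["at"]).tolist(),round(r["p"],2),atz(p,M,r["at"],z)) for r in robot.tip_of(p,n)[:3]])
if __name__=="__main__": wrist(sys.argv[1],N[int(sys.argv[2]):int(sys.argv[3])])
E
python3 w.py w1.png 0 6
```

```text
cam [ 0.4646 -0.266   0.4346] fwd [-0.2573 -0.0003 -0.9663] 356.98294217219956 324.0953023956842 238.34487270950825 [ 0.3965 -0.2659  0.2717]
katori_small_mid [([5.0, 264.0], 0.97, array([0.3205, 0.1247, 0.02  ]))]
katori_medium_mid []
katori_large_mid []
plate_small []
plate_medium [([189.0, 157.0], 0.72, array([ 0.4488, -0.1051,  0.    ]))]
plate_large [([384.0, 164.0], 0.92, array([ 0.4402, -0.3372,  0.    ]))]
```

View pics/w1.png

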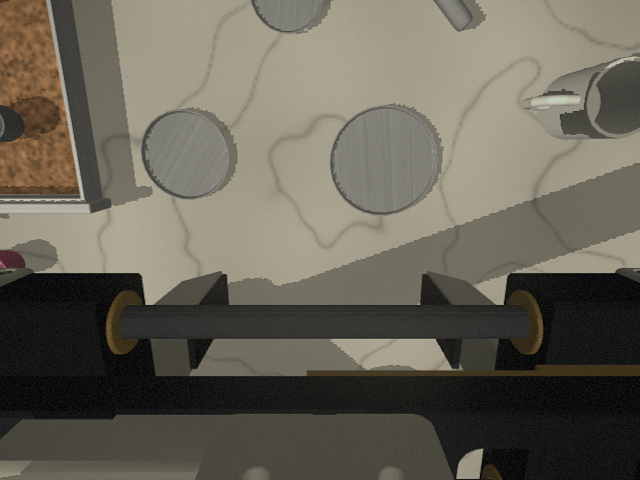

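The wrist view shows the medium plate at (187,154), the large plate at (385,159) and the small plate cut off at (290,5). I'll move to a second view between the plates and the drawer.

Request:
{"method": "carry_out", "body": {"commands": [[[0.005,-0.04,-0.015],0,1],[[0.005,-0.04,-0.015],0,1],[[0.005,-0.04,-0.015],0,1],[[0.005,-0.04,-0.015],0,1],[[0.005,-0.04,-0.015],0,1],[[0.005,-0.04,-0.015],0,1],[[0,0,0],0,1],[[0,0,0],0,1]]}}

```text
time: 3.7
tool_pos: [0.4267, -0.0265, 0.3615]
tool_rot: [3.141, 0.001, -0.0]
contact_force: [-0.3, -0.4, -0.5]
opening: 0.0921
grip_force: 0.0
```

```bash
python3 w.py w2.png 0 8
```

```text
cam [ 0.4947 -0.0266  0.5244] fwd [-0.2573 -0.0002 -0.9663] 356.98294217219956 324.0953023956842 238.34487270950825 [ 0.4267 -0.0265  0.3615]
katori_small_mid [([171.0, 280.0], 0.92, array([0.2946, 0.2047, 0.02  ])), ([220.0, 263.0], 0.63, array([0.3223, 0.1279, 0.02  ])), ([237.0, 147.0], 0.57, array([0.4897, 0.0927, 0.02  ]))]
katori_medium_mid [([121.0, 137.0], 0.76, array([0.5035, 0.248 , 0.023 ])), ([105.0, 39.0], 0.45, array([0.6225, 0.251 , 0.023 ]))]
katori_large_mid [([222.0, 24.0], 0.84, array([0.638 , 0.1004, 0.026 ]))]
plate_small [([471.0, 44.0], 0.85, array([ 0.6222, -0.2216,  0.    ]))]
plate_medium [([378.0, 175.0], 0.93, array([ 0.4504, -0.1056,  0.    ]))]
plate_large [([535.0, 180.0], 0.91, array([ 0.4424, -0.3345,  0.    ]))]
filter_mid [([104.0, 39.0], 0.92, array([0.6282, 0.2643, 0.    ]))]
tumbler_mid [([18.0, 140.0], 0.74, array([0.4988, 0.407 , 0.    ]))]
```

View pics/w2.png

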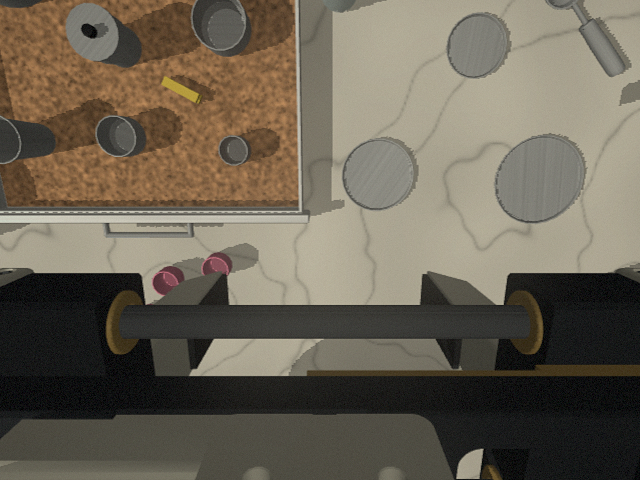

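The w2 view shows the small bowl at (234,150), medium (120,135) and large (220,24). The plates are at (478,45), (380,173) and (541,178), which matches the networks. I'll triangulate from all views and refine by rim fitting.

```bash
python3 - <<'E'
from h import *
from scipy.optimize import minimize
np.set_printoptions(precision=4,suppress=True)
P={c:robot.read_camera(c) for c in("top","side")}; wp=robot.read_camera("wrist")
M1=np.load("pics/w1.png.npz")["M"];M2=np.load("pics/w2.png.npz")["M"]
top=(P["top"],cam(P["top"]),"top1.png");side=(P["side"],cam(P["side"]),"side1.png")
w1=(wp,M1,"w1.png");w2=(wp,M2,"w2.png")
D={"ks":[(283,237),(295,285),None,(237,147)],"km":[(222,234),(229,322),None,(121,137)],"kl":[(281,179),(238,261),None,(222,24)],"ps":[(412,185),(343,221),None,(471,44)],"pm":[(370,255),(370,263),(189,157),(378,175)],"pl":[(458,256),(430,224),(384,164),(535,180)],"f":[(220,182),(190,284),None,None]}
C=[top,side,w1,w2]
rim={"ks":(.020,.036),"km":(.0265,.042),"kl":(.033,.048),"ps":(.04,.007),"pm":(.052,.007),"pl":(.064,.007)}
t=np.linspace(0,2*np.pi,120)
G={}
for c in C:
    g=cv2.imread("pics/"+c[2]).astype(np.float32); G[c[2]]=cv2.GaussianBlur(g,(0,0),1.0)
def samp(c,x,y,r,z):
    q=np.array([proj(c[0],c[1],np.array([x+r*np.cos(a),y+r*np.sin(a),z])) for a in t],np.float32)
    return cv2.remap(G[c[2]],q[:,0].reshape(-1,1),q[:,1].reshape(-1,1),cv2.INTER_LINEAR,borderMode=cv2.BORDER_REPLICATE).reshape(-1,3)
for k,uv in D.items():
    X=tri([ray(c[0],c[1],u) for c,u in zip(C,uv) if u]); print(k,"tri",X)
    if k not in rim: continue
    r,z=rim[k]
    for c,u in zip(C,uv):
        if u is None: continue
        f=lambda v:-np.mean(np.minimum(np.abs(samp(c,v[0],v[1],r+.002,z)-samp(c,v[0],v[1],r-.003,z)).sum(1),120))
        b=min((f((X[0]+i,X[1]+j)),X[0]+i,X[1]+j) for i in np.arange(-.014,.015,.004) for j in np.arange(-.014,.015,.004))
        o=minimize(f,b[1:],method="Nelder-Mead",options=dict(initial_simplex=[b[1:],(b[1]+.003,b[2]),(b[1],b[2]+.003)]))
        print("   ",c[2],o.x,round(-o.fun,1))
E
```

```text
ks tri [0.4904 0.0936 0.0234]
    top1.png [0.4857 0.0947] 45.1
    side1.png [0.4848 0.0962] 40.1
    w2.png [0.4858 0.0935] 94.7
km tri [0.5017 0.2472 0.0192]
    top1.png [0.5031 0.2428] 41.2
    side1.png [0.5035 0.2446] 56.2
    w2.png [0.5041 0.2422] 95.6
kl tri [0.636  0.1009 0.027 ]
    top1.png [0.6351 0.0996] 47.5
    side1.png [0.6346 0.0999] 39.6
    w2.png [0.6364 0.0971] 78.6
ps tri [ 0.6209 -0.2212  0.003 ]
    top1.png [ 0.6197 -0.2269] 57.2
    side1.png [ 0.6113 -0.2165] 51.0
    w2.png [ 0.6188 -0.2314] 95.8
pm tri [ 0.451  -0.1071 -0.0015]
    top1.png [ 0.4511 -0.1015] 52.1
    side1.png [ 0.4457 -0.0947] 47.4
    w1.png [ 0.4524 -0.1118] 103.1
    w2.png [ 0.4531 -0.1088] 93.9
pl tri [ 0.4439 -0.3311  0.0068]
    top1.png [ 0.4439 -0.3363] 52.4
    side1.png [ 0.4404 -0.3253] 24.1
    w1.png [ 0.4456 -0.341 ] 98.4
    w2.png [ 0.4448 -0.3363] 104.1
f tri [0.618 0.242 0.048]
```

Request:
{"method": "carry_out", "body": {"commands": [[[0.0118,-0.0242,0.036],0,1],[[0.0118,-0.0242,0.036],0,1],[[0.0118,-0.0242,0.036],0,1],[[0.0118,-0.0242,0.036],0,1],[[0.0118,-0.0242,0.036],0,1],[[0,0,0.036],0,1],[[0,0,0],0,1]]}}

```text
time: 5.18
tool_pos: [0.4841, 0.0953, 0.1437]
tool_rot: [3.141, 0.006, 0.0]
contact_force: [0.8, -0.1, 0.5]
opening: 0.0915
grip_force: 0.0
```

```bash
cat > fit.py <<'E'
from h import *
from scipy.optimize import minimize
import sys
np.set_printoptions(precision=4,suppress=True)
t=np.linspace(0,2*np.pi,120)
rim={"ks":(.020,.036),"km":(.0265,.042),"kl":(.033,.048),"ps":(.04,.007),"pm":(.052,.007),"pl":(.064,.007),"ks2":(.020,.035),"km2":(.0265,.041),"kl2":(.033,.047)}
def fit(p,M,k,x,y,span=.012):
    r,z=rim[k]; g=cv2.GaussianBlur(p["pixels"].astype(np.float32),(0,0),1.0)
    def samp(x,y,r):
        q=np.array([proj(p,M,np.array([x+r*np.cos(a),y+r*np.sin(a),z])) for a in t],np.float32)
        return cv2.remap(g,q[:,:1].copy(),q[:,1:].copy(),cv2.INTER_LINEAR,borderMode=cv2.BORDER_REPLICATE).reshape(-1,3)
    f=lambda v:-np.mean(np.minimum(np.abs(samp(v[0],v[1],r+.0015)-samp(v[0],v[1],r-.0015)).sum(1),120))
    b=min((f((x+i,y+j)),x+i,y+j) for i in np.arange(-span,span+.001,.003) for j in np.arange(-span,span+.001,.003))
    o=minimize(f,b[1:],method="Nelder-Mead",options=dict(initial_simplex=[b[1:],(b[1]+.002,b[2]),(b[1],b[2]+.002)]))
    q=np.array([proj(p,M,np.array([o.x[0]+r*np.cos(a),o.x[1]+r*np.sin(a),z])) for a in t])
    return o.x,-o.fun,q
if __name__=="__main__":
    s=robot.observe(); p=robot.read_camera("wrist"); M=cam(p,s); im=cv2.cvtColor(p["pixels"],cv2.COLOR_RGB2BGR)
    print(s["tool_pos"])
    for a in sys.argv[2:]:
        k,x,y=a.split(","); xy,sc,q=fit(p,M,k,float(x),float(y)); print(k,xy,round(sc,1),"tool shift",(xy-s["tool_pos"][:2])*[1,-1])
        cv2.polylines(im,[np.round(q).astype(np.int32)],True,(0,255,0),1)
    np.savez("pics/"+sys.argv[1]+".npz",M=M); cv2.imwrite("pics/"+sys.argv[1],im)
E
python3 fit.py w3.png ks,.4855,.0945
```

```text
[0.4841 0.0953 0.1437]
ks [0.4899 0.0951] 87.3 tool shift [0.0058 0.0002]
```

View pics/w3.png

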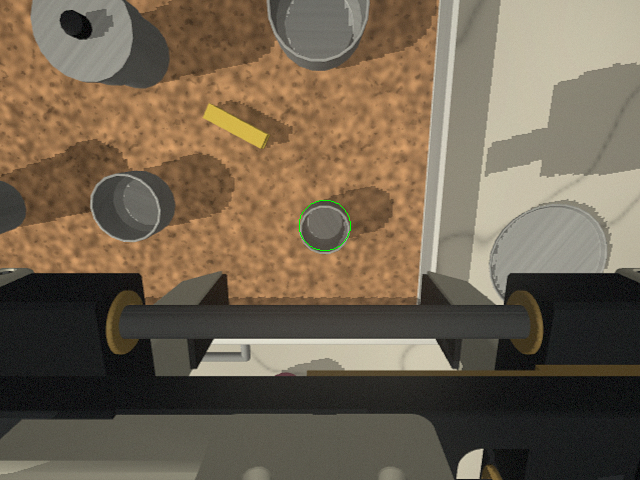

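The overlay sits on the small katori's rim at (325,226), centred between the fingers. I'll descend and grip.

Request:
{"method": "carry_out", "body": {"commands": [[[0.004,0,0.035],0,1],[[0,0,0.035],0,1],[[0,0,0.03],0,1],[[0,0,0.0125],0,1],[[0,0,0],0,1],[[0,0,0],0,0.3],[[0,0,0],0,0.3],[[0,0,0],0,0.3],[[0,0,0],0,0.3],[[0,0,0],0,0.3],[[0,0,0],0,0.3]], "newtons": 12}}

```text
time: 6.6
tool_pos: [0.4898, 0.0951, 0.0333]
tool_rot: [3.142, 0.0, -0.0]
contact_force: [0.4, -0.3, -0.5]
opening: 0.0361
grip_force: 0.0
```

Request:
{"method": "carry_out", "body": {"commands": [[[0,0,0],0,0.3],[[0,0,0],0,0.3]]}}

```text
time: 6.85
tool_pos: [0.4899, 0.0951, 0.0333]
tool_rot: [3.142, 0.0, -0.0]
contact_force: [0.1, 0.8, 0.4]
opening: 0.0279
grip_force: 0.0
```

```bash
python3 w.py w4.png 0 1; python3 -c "
from h import *
save(robot.read_camera('side'),'s4.png')
a=cv2.imread('pics/s4.png')[190:350,150:400];b=cv2.imread('pics/w4.png')[180:480]
cv2.imwrite('pics/c4.png',np.vstack([cv2.resize(a,(450,290),interpolation=2),cv2.resize(b,(450,280))]))"
```

```text
cam [0.5579 0.095  0.1963] fwd [-0.2567  0.0001 -0.9665] 356.98294217219956 324.0953023956842 238.34487270950825 [0.4899 0.0951 0.0333]
katori_small_mid [([327.0, 278.0], 0.88, array([0.4896, 0.0934, 0.02  ]))]
```

View pics/c4.png

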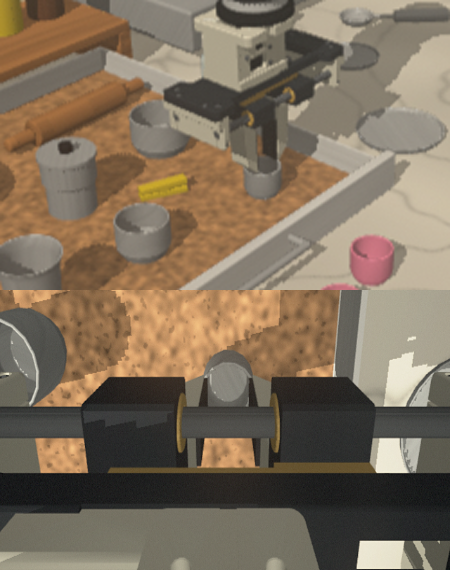

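```bash
python3 -c "
import cv2,numpy as np
a=cv2.imread('pics/s4.png')[240:310,255:345];b=cv2.imread('pics/w4.png')[200:420,210:440]
cv2.imwrite('pics/c5.png',np.hstack([cv2.resize(a,(400,311),interpolation=2),cv2.resize(b,(325,311),interpolation=2)]))"
```

```text
(no output)
```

View pics/c5.png

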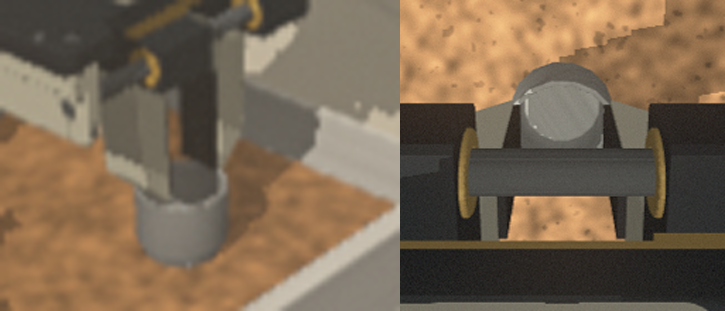

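```bash
python3 -c "
from h import *
from fit import fit
print(getattr(robot,'tcp_to_tips',None))
s=robot.observe();p=robot.read_camera('side');M=cam(p);print(s['tool_pos'],s['opening'])
x,y,z=s['tool_pos']
f=lambda q:np.round(((q-[255,240])*[400/90,311/70])).tolist()
for dx in(-.0095,.0095):
  for dy in(.014,.03): print('tip crop',dx,dy,f(proj(p,M,np.array([x+dx,y+dy,z-.017]))))
for k in(0,1,2):
  pass
xy,sc,q=fit(p,M,'ks',.488,.095);print('side rim fit z.036',xy,sc,f(proj(p,M,np.r_[xy,.036])))
pw=robot.read_camera('wrist');Mw=cam(pw,s);print(fit(pw,Mw,'ks',.488,.095)[:2])
for r in robot.tip_of(p,'katori_small_mid')[:3]: print(r, atz(p,M,r['at'],.02))
t=robot.read_camera('top');
"
```

```text
0.017
[0.4899 0.0951 0.0333] 0.02730769900949121
tip crop -0.0095 0.014 [170.0, 238.0]
tip crop -0.0095 0.03 [144.0, 254.0]
tip crop 0.0095 0.014 [137.0, 223.0]
tip crop 0.0095 0.03 [111.0, 239.0]
side rim fit z.036 [0.491  0.0967] 26.17580223083496 [170.0, 177.0]
(array([0.4869, 0.095 ]), np.float64(69.25732421875))
{'at': [353.7, 396.0], 'p': 0.94} [0.2294 0.259  0.02  ]
{'at': [339.1, 363.3], 'p': 0.92} [0.2893 0.2159 0.02  ]
{'at': [356.3, 335.9], 'p': 0.87} [0.3103 0.1436 0.02  ]
```

```bash
python3 -c "
from h import *
from fit import fit,rim
s=robot.observe();pw=robot.read_camera('wrist');I=np.array(pw['T_tool_cam']);print(I)
for z in(-.02,0,.017):
  for dx in(-.0095,.0095): print(z,dx,[(np.round((proj(pw,I,np.array([dx,dy,z]))-[210,200])*[325/230,311/220])+[400,0]).tolist() for dy in(-.03,-.0137,.0137,.03)])
Mw=cam(pw,s)
for z in(.026,.031,.036,.041,.046,.056): rim['ks']=(.02,z);print(z,fit(pw,Mw,'ks',.488,.095)[:2])
"
```

```text
[[ 0.0005  0.9665  0.2567  0.068 ]
 [ 1.     -0.0006  0.0001  0.0001]
 [ 0.0002  0.2567 -0.9665 -0.163 ]
 [ 0.      0.      0.      1.    ]]
-0.02 -0.0095 [[465.0, 176.0], [517.0, 176.0], [605.0, 176.0], [657.0, 176.0]]
-0.02 0.0095 [[462.0, 119.0], [516.0, 120.0], [606.0, 120.0], [660.0, 120.0]]
0 -0.0095 [[476.0, 148.0], [522.0, 148.0], [600.0, 148.0], [646.0, 148.0]]
0 0.0095 [[473.0, 97.0], [521.0, 97.0], [601.0, 97.0], [649.0, 97.0]]
0.017 -0.0095 [[483.0, 129.0], [525.0, 129.0], [597.0, 129.0], [639.0, 129.0]]
0.017 0.0095 [[481.0, 82.0], [524.0, 82.0], [598.0, 82.0], [641.0, 82.0]]
0.026 (array([0.4897, 0.0951]), np.float64(62.60624313354492))
0.031 (array([0.4852, 0.0952]), np.float64(69.10135650634766))
0.036 (array([0.4869, 0.095 ]), np.float64(69.27955627441406))
0.041 (array([0.4872, 0.0949]), np.float64(74.50638580322266))
0.046 (array([0.4885, 0.0949]), np.float64(74.9715347290039))
0.056 (array([0.4755, 0.1048]), np.float64(71.93428039550781))
```

The fingertips sit at the bowl's mouth, around z≈0.036. Both views put the real tips about 20 mm higher than the stated tool offset implies. I'll open, go lower with a watch on the force, and grip again.

Request:
{"method": "carry_out", "body": {"commands": [[[-0.002,0,0],0,1],[[0,0,0],0,1],[[0,0,0],0,1],[[0,0,0],0,1],[[0,0,0],0,1],[[0,0,0.008],0,1],[[0,0,0.007],0,1],[[0,0,0],0,1]]}}

```text
time: 8.25
tool_pos: [0.4872, 0.0951, 0.0175]
tool_rot: [3.141, 0.002, -0.0]
contact_force: [1.0, -0.7, 0.6]
opening: 0.0915
grip_force: 0.0
```

Request:
{"method": "carry_out", "body": {"commands": [[[0,0,0],0,0.3],[[0,0,0],0,0.3],[[0,0,0],0,0.3],[[0,0,0],0,0.3],[[0,0,0],0,0.3],[[0,0,0],0,0.3],[[0,0,0],0,0.3],[[0,0,0],0,0.3]], "newtons": 12}}

```text
time: 9.25
tool_pos: [0.4879, 0.0951, 0.0184]
tool_rot: [3.142, -0.0, -0.0]
contact_force: [-1.1, 0.1, 0.9]
opening: 0.0392
grip_force: 12.0
```

```bash
python3 -c "
from h import *
s=robot.observe();print(s['opening'],s['grip_force'],s['contact_force'])
pw=robot.read_camera('wrist');save(pw,'w6.png');save(robot.read_camera('side'),'s6.png')
a=cv2.imread('pics/s6.png')[230:320,245:355];b=cv2.imread('pics/w6.png')[200:420,210:440]
cv2.imwrite('pics/c6.png',np.hstack([cv2.resize(a,(400,327),interpolation=2),cv2.resize(b,(342,327),interpolation=2)]))"
```

```text
0.03920343277488532 12.000045241678094 [-1.0903899   0.05782524  0.88189941]
```

View pics/c6.png

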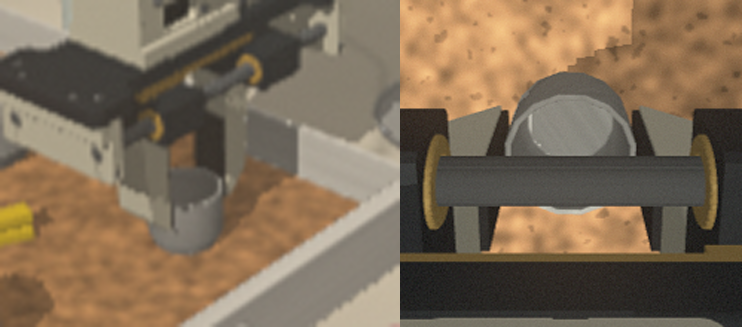

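Gripped at 12 N with a 39 mm opening, tips about 15 mm below the rim. I'll lift and carry it to just short of the small plate, then look.

Request:
{"method": "carry_out", "body": {"commands": [[[0,0,-0.02],0,0.3],[[0,0,-0.035],0,0.3],[[0,0,-0.04],0,0.3],[[0,0.02,-0.035],0,0.3],[[0.009,0.038,0],0,0.3],[[0.009,0.038,0],0,0.3],[[0.009,0.038,0],0,0.3],[[0.009,0.038,0],0,0.3],[[0.009,0.038,0],0,0.3],[[0.009,0.038,0],0,0.3],[[0.009,0.038,0],0,0.3],[[0.009,0.038,0],0,0.3],[[0,0,0],0,0.3],[[0,0,0],0,0.3]]}}

```text
time: 11.1
tool_pos: [0.5594, -0.2283, 0.1479]
tool_rot: [-3.141, 0.001, -0.0]
contact_force: [-0.2, -0.3, -0.0]
opening: 0.0386
grip_force: 12.0
```

```bash
python3 fit.py w7.png ps,.619,-.228 pl,.444,-.336; python3 -c "
from h import *
from fit import fit,rim
s=robot.observe();print(s['opening'],s['grip_force'])
pw=robot.read_camera('wrist');z=s['tool_pos'][2]
rim['ks']=(.02,.036+z-.0184);print('held',fit(pw,cam(pw,s),'ks',*s['tool_pos'][:2])[:2]-0*1 if 0 else fit(pw,cam(pw,s),'ks',*s['tool_pos'][:2])[:2])
t=robot.read_camera('top');print('top',fit(t,cam(t),'ps',.619,-.229)[:2])
"
```

```text
[ 0.5594 -0.2283  0.1479]
ps [ 0.6205 -0.2329] 100.0 tool shift [0.0611 0.0046]
pl [ 0.4525 -0.3356] 32.3 tool shift [-0.1068  0.1073]
0.03895051220176062 11.999979953363606
held (array([ 0.5586, -0.2283]), np.float64(74.45645904541016))
top (array([ 0.6189, -0.2437]), np.float64(27.07369041442871))
```

View pics/w7.png

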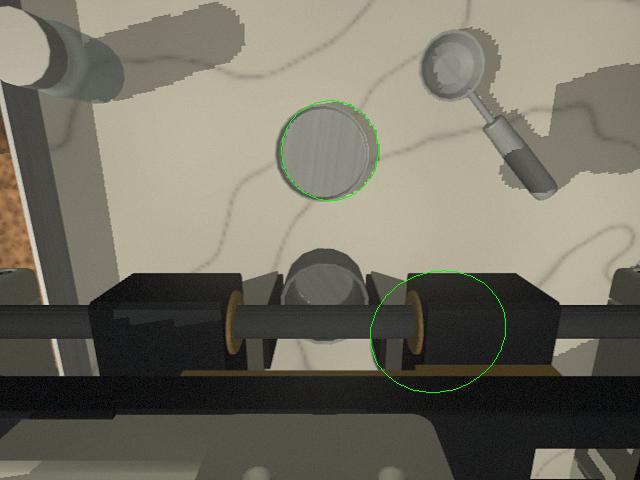

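The plate spans columns 277–370, so its centre is (324,152). The green overlay takes in the shadow on the right and is about 6 px off. The true centre is therefore y≈-0.228, x≈0.620.

Request:
{"method": "carry_out", "body": {"commands": [[[0.03,0,0.01],0,0.3],[[0.031,0,0.02],0,0.3],[[0,0,0.035],0,0.3],[[0,0,0.035],0,0.3],[[0,0,0.02],0,0.3],[[0,0,0.007],0,0.3],[[0,0,0],0,0.3],[[0,0,0],0,0.3]]}}

```text
time: 12.25
tool_pos: [0.6216, -0.2291, 0.0228]
tool_rot: [3.14, -0.002, 0.0]
contact_force: [0.5, 0.4, 0.0]
opening: 0.0387
grip_force: 12.0
```

Request:
{"method": "carry_out", "body": {"commands": [[[-0.001,-0.001,0.003],0,0.3],[[0,0,0.0015],0,0.3],[[0,0,0],0,0.3],[[0,0,0],0,0.3]]}}

```text
time: 12.75
tool_pos: [0.6199, -0.2279, 0.0174]
tool_rot: [3.141, -0.0, -0.0]
contact_force: [-2.4, 0.9, 4.6]
opening: 0.0393
grip_force: 12.0
```

Contact is felt, about 4.6 N upward. I'll release and rise.

Request:
{"method": "carry_out", "body": {"commands": [[[0,0,0],0,0.6],[[0,0,0],0,0.7],[[0,0,0],0,0.8],[[0,0,0],0,0.9],[[0,0,0],0,0.9],[[0,0,-0.02],0,1],[[0,0,-0.04],0,1],[[-0.02,0,-0.045],0,1],[[-0.02,-0.02,-0.04],0,1],[[-0.02,-0.03,0],0,1],[[0,0,0],0,1]]}}

```text
time: 14.12
tool_pos: [0.5589, -0.1762, 0.1628]
tool_rot: [-3.141, -0.0, 0.001]
contact_force: [0.5, 0.2, 0.2]
opening: 0.0918
grip_force: 0.0
```

```bash
python3 fit.py w8.png ks2,.62,-.228; python3 -c "
import cv2
a=cv2.imread('pics/w8.png')[20:300,200:600];cv2.imwrite('pics/c8.png',cv2.resize(a,(800,560)))"
```

```text
[ 0.5589 -0.1762  0.1628]
ks2 [ 0.6198 -0.2261] 64.3 tool shift [0.0609 0.0499]
```

View pics/c8.png

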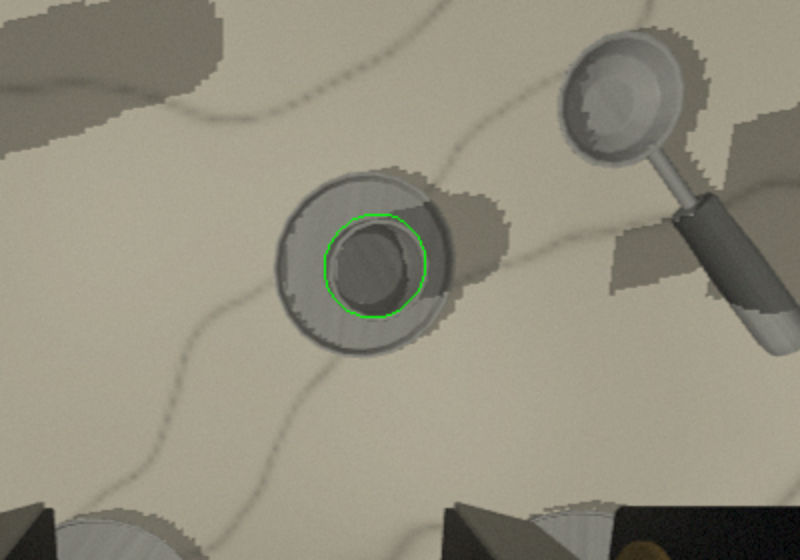

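Small katori stands upright and centred on its plate: the 11 px rim offset is what parallax predicts. Next is the medium katori.

Request:
{"method": "carry_out", "body": {"commands": [[[-0.005,-0.0385,0.001],0,1],[[-0.005,-0.0385,0.001],0,1],[[-0.005,-0.0385,0.001],0,1],[[-0.005,-0.0385,0.001],0,1],[[-0.005,-0.0385,0.001],0,1],[[-0.005,-0.0385,0.001],0,1],[[-0.005,-0.0385,0.001],0,1],[[-0.005,-0.0385,0.001],0,1],[[-0.005,-0.0385,0.001],0,1],[[-0.005,-0.0385,0.001],0,1],[[-0.005,-0.034,0.001],0,1],[[0,0,0],0,1],[[0,0,0],0,1]]}}

```text
time: 15.8
tool_pos: [0.5055, 0.2405, 0.1504]
tool_rot: [3.141, 0.0, -0.0]
contact_force: [0.7, -0.5, 0.6]
opening: 0.0916
grip_force: 0.0
```

```bash
python3 fit.py w9.png km,.504,.243 kl,.636,.098
```

```text
[0.5055 0.2405 0.1504]
km [0.5046 0.2452] 100.9 tool shift [-0.0009 -0.0047]
kl [0.6369 0.1002] 87.2 tool shift [0.1314 0.1403]
```

View pics/w9.png

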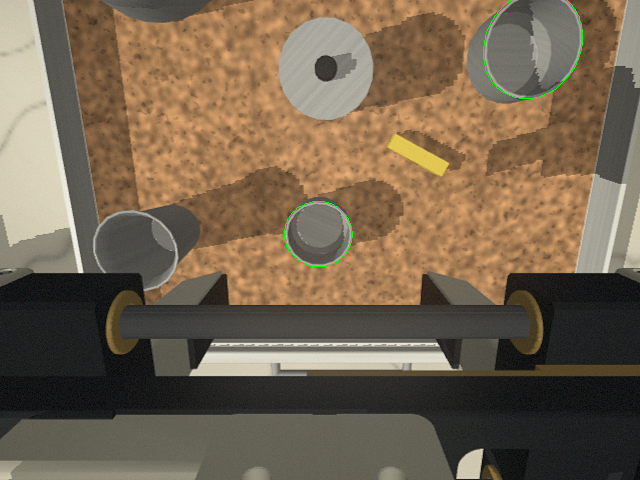

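The rim fits are good: medium at (318,234) and large at (532,48). The tumbler's edge is about 5 mm from where the gripper body would reach, so I'll turn the tool 45° before descending.

Request:
{"method": "carry_out", "body": {"commands": [[[-0.001,-0.004,0],0,1],[[0,0,0],-0.157,1],[[0,0,0],-0.157,1],[[0,0,0],-0.157,1],[[0,0,0],-0.157,1],[[0,0,0],-0.157,1],[[0,0,0.03],0,1],[[0,0,0.03],0,1],[[0,0,0],0,1],[[0,0,0],0,1]]}}

```text
time: 17.1
tool_pos: [0.5047, 0.2451, 0.0919]
tool_rot: [3.141, -0.001, 0.784]
contact_force: [0.7, -1.2, -0.5]
opening: 0.0917
grip_force: 0.0
```

```bash
python3 fit.py w10.png km,.504,.2445;python3 -c "
from h import *
print(robot.observe()['tool_rot'])"
```

```text
[0.5047 0.2451 0.0919]
km [0.5045 0.2453] 104.8 tool shift [-0.0003 -0.0003]
[ 3.14048349e+00 -2.05547986e-03  7.84361584e-01]
```

Request:
{"method": "carry_out", "body": {"commands": [[[0,0,0.03],0,1],[[0,0,0.025],0,1],[[0,0,0.014],0,1],[[0,0,0.003],0,1],[[0,0,0],0,0.4],[[0,0,0],0,0.4],[[0,0,0],0,0.4],[[0,0,0],0,0.4],[[0,0,0],0,0.4],[[0,0,0],0,0.4]], "newtons": 14}}

```text
time: 18.4
tool_pos: [0.5041, 0.2451, 0.0191]
tool_rot: [3.141, -0.0, 0.785]
contact_force: [-0.8, -1.0, 3.0]
opening: 0.0517
grip_force: 14.0
```

```bash
python3 -c "
from h import *
import fit
fit.t=np.radians(np.linspace(60,230,100))
p=robot.read_camera('wrist')
for w,L in (('w1.png',[('pm',.452,-.107),('pl',.444,-.335)]),('w2.png',[('ps',.62,-.228),('pm',.452,-.107),('pl',.444,-.335)]),):
  p['pixels']=cv2.cvtColor(cv2.imread('pics/'+w),cv2.COLOR_BGR2RGB);M=np.load('pics/'+w+'.npz')['M']
  for k,x,y in L: print(w,k,fit.fit(p,M,k,x,y,.006)[:2])
"
```

```text
w1.png pm (array([ 0.4516, -0.1045]), np.float64(105.87364196777344))
w1.png pl (array([ 0.4447, -0.3365]), np.float64(113.06348419189453))
w2.png ps (array([ 0.6186, -0.2271]), np.float64(112.53063201904297))
w2.png pm (array([ 0.4518, -0.104 ]), np.float64(104.01641845703125))
w2.png pl (array([ 0.4444, -0.3352]), np.float64(108.15052032470703))
```

Request:
{"method": "carry_out", "body": {"commands": [[[0,0,-0.02],0,0.4],[[0,0,-0.035],0,0.4],[[0,0,-0.04],0,0.4],[[0,0,-0.03],0,0.4],[[-0.025,0.02,0],0,0.4],[[-0.03,0.021,0],0,0.4],[[-0.03,0.021,0],0,0.4],[[-0.03,0.021,0],0,0.4],[[-0.03,0.021,0],0,0.4],[[-0.03,0.021,0],0,0.4],[[-0.03,0.021,0],0,0.4],[[-0.03,0.021,0],0,0.4],[[-0.03,0.021,0],0,0.4],[[-0.025,0.021,0],0,0.4],[[0,0,0],0,0.4],[[0,0,0],0,0.4]]}}

```text
time: 20.45
tool_pos: [0.4462, -0.1073, 0.1437]
tool_rot: [-3.141, 0.0, 0.784]
contact_force: [-0.4, 0.4, -1.1]
opening: 0.0519
grip_force: 14.0
```

Request:
{"method": "carry_out", "body": {"commands": [[[0.006,0.002,0.025],0,0.4],[[0,0,0.035],0,0.4],[[0,0,0.035],0,0.4],[[0,0,0.02],0,0.4],[[0,0,0.005],0,0.4],[[0,0,0.002],0,0.4],[[0,0,0],0,0.4],[[0,0,0],0,0.4]]}}

```text
time: 21.45
tool_pos: [0.4526, -0.105, 0.0226]
tool_rot: [3.14, -0.001, 0.785]
contact_force: [-0.4, 0.2, -0.8]
opening: 0.0522
grip_force: 14.0
```

Request:
{"method": "carry_out", "body": {"commands": [[[0,0,0.003],0,0.4],[[0,0,0.001],0,0.4],[[0,0,0],0,0.4],[[0,0,0],0,0.4]]}}

```text
time: 21.95
tool_pos: [0.4521, -0.1049, 0.0181]
tool_rot: [3.141, 0.0, 0.785]
contact_force: [-1.6, 0.1, 3.9]
opening: 0.052
grip_force: 14.0
```

Request:
{"method": "carry_out", "body": {"commands": [[[0,0,0],0,0.7],[[0,0,0],0,0.8],[[0,0,0],0,0.9],[[0,0,0],0,0.9],[[0,0,-0.02],0,1],[[0,0,-0.04],0,1],[[0,0,-0.04],0,1],[[0.015,0,-0.03],0,1],[[0.037,-0.002,0],0,1],[[0.037,-0.002,0],0,1],[[0.037,-0.002,0],0,1],[[0.037,-0.002,0],0,1],[[0.037,-0.002,0],0,1],[[0.037,-0.002,0],0,1],[[0.037,-0.002,0],0,1],[[0,0,0],0,1],[[0,0,0],0,1]]}}

```text
time: 24.08
tool_pos: [0.6354, 0.0983, 0.1473]
tool_rot: [-3.141, 0.001, 0.785]
contact_force: [0.5, 0.4, 0.6]
opening: 0.0917
grip_force: 0.0
```

```bash
python3 fit.py w11.png kl,.6365,.0995; python3 -c "
from h import *
import fit
for c in('top','side'):
  p=robot.read_camera(c);save(p,c+'11.png');M=cam(p)
  print(c,[(k,fit.fit(p,M,k,x,y,.009)[:2]) for k,x,y in(('ks2',.62,-.228),('km2',.452,-.1045),('kl',.6365,.0995))])
"
```

```text
[0.6354 0.0983 0.1473]
kl [0.6369 0.0998] 97.6 tool shift [ 0.0015 -0.0016]
top [('ks2', (array([ 0.6141, -0.2232]), np.float64(29.92844581604004))), ('km2', (array([ 0.4509, -0.1045]), np.float64(32.73101043701172))), ('kl', (array([0.6349, 0.0881]), np.float64(23.427183151245117)))]
side [('ks2', (array([ 0.6125, -0.2193]), np.float64(29.86855697631836))), ('km2', (array([ 0.4493, -0.0995]), np.float64(34.850807189941406))), ('kl', (array([0.6351, 0.0989]), np.float64(25.482688903808594)))]
```

Request:
{"method": "carry_out", "body": {"commands": [[[0.002,0,0.03],0,1],[[0,0,0.035],0,1],[[0,0,0.03],0,1],[[0,0,0.02],0,1],[[0,0,0.009],0,1],[[0,0,0],0,1],[[0,0,0],0,0.5],[[0,0,0],0,0.5],[[0,0,0],0,0.5],[[0,0,0],0,0.5],[[0,0,0],0,0.5]], "newtons": 16}}

```text
time: 25.6
tool_pos: [0.6378, 0.1001, 0.0244]
tool_rot: [3.141, -0.001, 0.785]
contact_force: [-0.6, 0.2, 5.4]
opening: 0.0655
grip_force: 16.0
```

Request:
{"method": "carry_out", "body": {"commands": [[[0,0,-0.02],0,0.5],[[0,0,-0.035],0,0.5],[[0,0,-0.04],0,0.5],[[0,0,-0.03],0,0.5],[[-0.035,0.013,0],0,0.5],[[-0.035,0.0135,0],0,0.5],[[-0.035,0.0135,0],0,0.5],[[-0.035,0.0135,0],0,0.5],[[-0.035,0.0135,0],0,0.5],[[-0.035,0.0135,0],0,0.5],[[-0.035,0.0135,0],0,0.5],[[-0.035,0.0135,0],0,0.5],[[-0.035,0.0135,0],0,0.5],[[-0.035,0.0135,0],0,0.5],[[-0.035,0.0135,0],0,0.5],[[-0.035,0.0135,0],0,0.5],[[-0.025,0.01,0],0,0.5],[[0,0,0],0,0.5],[[0,0,0],0,0.5]]}}

```text
time: 27.98
tool_pos: [0.4439, -0.335, 0.1485]
tool_rot: [-3.141, -0.0, 0.785]
contact_force: [0.4, 0.4, -0.3]
opening: 0.066
grip_force: 16.0
```

```bash
python3 -c "
from h import *
import fit
s=robot.observe();p=robot.read_camera('wrist');M=cam(p,s);z=s['tool_pos'][2];np.set_printoptions(precision=4)
fit.rim['kl']=(.033,.048+z-.0244);print(s['tool_pos'],'held',fit.fit(p,M,'kl',*s['tool_pos'][:2])[:2]); save(p,'w12.png')
"
```

```text
[ 0.4439 -0.335   0.1485] held (array([ 0.444 , -0.3351]), np.float64(78.94436645507812))
```

Request:
{"method": "carry_out", "body": {"commands": [[[0,0.001,0.025],0,0.5],[[0,0,0.035],0,0.5],[[0,0,0.035],0,0.5],[[0,0,0.02],0,0.5],[[0,0,0.005],0,0.5],[[0,0,0.002],0,0.5],[[0,0,0],0,0.5],[[0,0,0],0,0.5]]}}

```text
time: 29.02
tool_pos: [0.4449, -0.3368, 0.0277]
tool_rot: [3.14, 0.0, 0.785]
contact_force: [-0.1, -0.5, -1.0]
opening: 0.0658
grip_force: 16.0
```

Request:
{"method": "carry_out", "body": {"commands": [[[0,0,0.003],0,0.5],[[0,0,0.001],0,0.5],[[0,0,0],0,0.5],[[0,0,0],0,0.5]]}}

```text
time: 29.52
tool_pos: [0.4445, -0.3366, 0.0234]
tool_rot: [3.141, 0.0, 0.785]
contact_force: [-2.3, 0.9, 5.2]
opening: 0.0656
grip_force: 16.0
```

Request:
{"method": "carry_out", "body": {"commands": [[[0,0,0],0,0.85],[[0,0,0],0,1],[[0,0,0],0,1],[[0,0,0],0,1],[[0,0,-0.02],0,1],[[0,0,-0.035],0,1],[[0,0,-0.04],0,1],[[0,0,-0.04],0.157,1],[[0,0,-0.04],0.157,1],[[0,0,-0.04],0.157,1],[[0,0,-0.03],0.157,1],[[0,0,0],0.157,1],[[-0.005,-0.038,-0.02],0,1],[[-0.005,-0.038,-0.02],0,1],[[-0.005,-0.038,-0.02],0,1],[[0,0,0],0,1],[[0,0,0],0,1]]}}

```text
time: 31.65
tool_pos: [0.4295, -0.2228, 0.3275]
tool_rot: [3.141, 0.0, 0.0]
contact_force: [-0.4, -0.0, -0.1]
opening: 0.0918
grip_force: 0.0
```

```bash
python3 - <<'E'
from h import *
import fit
np.set_printoptions(precision=4,suppress=True)
s=robot.observe();p=robot.read_camera('wrist');M=cam(p,s);print(s['tool_pos'],s['tool_rot'])
full=fit.t; im=cv2.cvtColor(p["pixels"],cv2.COLOR_RGB2BGR)
for k,pl,x,y in(('ks2','ps',.62,-.228),('km2','pm',.452,-.1045),('kl2','pl',.4445,-.336)):
    fit.t=full; a,sa,q=fit.fit(p,M,k,x,y,.006)
    fit.t=np.radians(np.linspace(60,230,100)); b,sb,q2=fit.fit(p,M,pl,x,y,.006)
    print(k,a,b,"off mm",(a-b)*1000,sa,sb)
    for g in(q,q2): cv2.polylines(im,[np.round(g).astype(np.int32)],False,(0,255,0),1)
    for c in [robot.tip_of(p,dict(ks2=N[0],km2=N[1],kl2=N[2])[k])[:2]]: print([(r['at'],r['p'],atz(p,M,r['at'],.021)) for r in c])
cv2.imwrite("pics/w13.png",im)
E
```

```text
[ 0.4295 -0.2228  0.3275] [3.1413 0.0003 0.    ]
ks2 [ 0.6144 -0.2281] [ 0.6184 -0.2283] off mm [-3.9933  0.2944] 73.27389526367188 106.48321533203125
[([330.4, 35.3], 0.62, array([ 0.6211, -0.2303,  0.021 ])), ([72.4, 273.9], 0.6, array([0.3211, 0.1288, 0.021 ]))]
km2 [ 0.4522 -0.1055] [ 0.4518 -0.1045] off mm [ 0.4359 -1.0826] 76.50727844238281 105.04906463623047
[([231.7, 183.3], 0.86, array([ 0.4471, -0.1021,  0.021 ]))]
kl2 [ 0.4462 -0.336 ] [ 0.4446 -0.3363] off mm [1.6221 0.3117] 56.1395378112793 112.1247329711914
[([406.7, 186.8], 0.62, array([ 0.4427, -0.3312,  0.021 ]))]
```

View pics/w13.png

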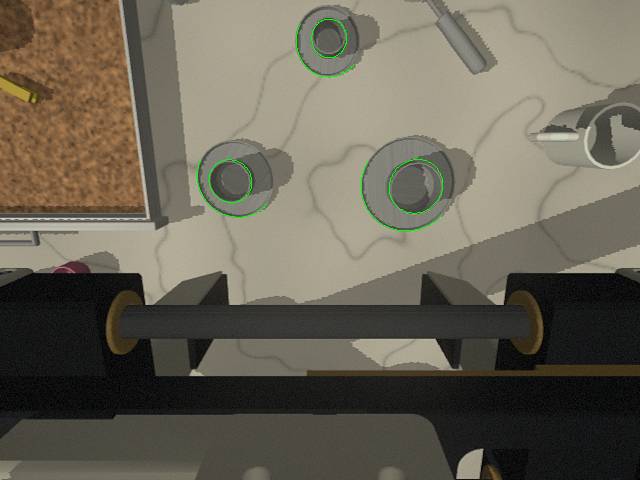

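The picture shows all three katoris upright on their plates at (329,39), (232,181) and (415,186), each within about 4 mm of centre. The arm is clear.

```bash
python3 -c "
from h import *
print(robot.hand_in())"
```

```text
the job is handed in; nothing more can be done
None
```

The job is handed in: all three katoris stand upright on the plates of their own size, each within about 4 mm of the centre by the last wrist picture, in about 32 s of the 96 s allowed; the hand-in gave no verdict, and I did not re-measure the filter, tumbler and dabba, though nothing in the moves or forces suggested they were touched.

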